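# Hold a shoe heel in the screwing fixture

## Task

Pull the tall heel, the one of the three on the rack that stands out farthest, straight off its spring-ball pin, and leave the two low heels on theirs. Fit its bore over the brass guide bush of the screwing fixture and press its seat face flat against the cork-faced seat plate with a steady push of about 12 N (8 to 16 N will do, never more than 30), breast upward as it hung on the rack. Finish while holding it so, gripped and pressed, for the fitter who will drive the heel screw from behind: do not let go.

Things in the scene. Friction and masses are not known exactly. Their poses are not given: they have to be found in the camera images.
- heel_tall: stacked brown block heel, black tip, 75 g, 52 mm seat to tip, 48 wide, 50 breast to back. Origin: mouth of the bore (13 mm wide, 31.5 deep) in the flat seat face. +x out of the seat (heel fills x -52 to 0), +z out of the flat breast, which is up. Flat parallel sides to grip from above: y -24 and +24, from z -10 to +16 (breast); round back down to z -34
- heel_low_a: a low heel, like the tall one but only 34 mm from seat to tip; same origin and axes. Stays on its pin
- heel_low_b: the other low heel, 34 mm from seat to tip; same origin and axes. Stays on its pin
- rack: fixed wooden rack: base 14 mm thick (x -47 to +83, y -150 to +150 mm), upright board x 0 to 18, top at z 93. Origin on the bench under the middle of the board's front; z up, +x into the board. Three steel pins, 11 mm thick, point to -x from x 0 to -29 at y -100, 0, +100, z 70; a heel sits home on each, seat to the board, +x with the rack's. Spring balls: a pull of 10 to 14 N along -x frees it
- fixture: heel screwing fixture, fixed: steel base 14 mm thick (x -30 to +90, y -58 to +58 mm), aluminium upright x 38 to 52, 100 wide, top at z 107. Origin on the bench under the front face of the resting seat plate; z up; +x is the way the heel is pressed. Guide bush axis along x at y 0, z 85. The heel's x and z go along the fixture's x and z
- seat_pad: cork-faced D-shaped seat plate, 54 mm wide, from 18 above to 38 mm below the bush axis, 8 thick; slides with plate_slide. Origin: centre of its front face on the bush axis; axes as the fixture's. The brass guide bush stands out to x -12: 9 mm thick, tapering to 5 at its end, so it has 2 mm to spare all round in the heel's bore
- plate_slide (a joint): how far the seat plate is pushed back along the fixture's +x on its springs, m: 0 at rest, stop at 0.014. It resists with 3 N at the start and 1.5 N more per mm: 12 N at 0.006

How it is judged (in metres and radians):
On the way:
1. the tall heel is off its pin, held in the gripper clear of the rack (x of heel_tall in the frame of rack below -0.032 m and contact force between the fingers and heel_tall above 2 N and contact force between heel_tall and rack below 0.1 N), for 0.2 s.
At the end, for the whole second after the job is handed in: The tall heel is gripped by the fingers and still, its bore over the guide bush (within 4 mm of its axis), seat face flat on the seat plate (3 mm, 4 degrees), breast up (7 degrees), pushing the plate with 8 to 16 N, so that it stands 3.3 to 8.7 mm back on its springs (contact force between heel_tall and seat_pad between 7 and 25 N and value of joint plate_slide between 0.0033 and 0.0087 m and x of heel_tall in the frame of seat_pad above -0.003 m and y of heel_tall in the frame of seat_pad between -0.004 and 0.004 m and z of heel_tall in the frame of seat_pad between -0.004 and 0.004 m and angle between the x axis of heel_tall and the x axis of seat_pad, either way round below 0.07 rad and angle between heel_tall's own z axis and vertical below 0.12 rad and contact force between the fingers and heel_tall above 2 N and linear speed of heel_tall below 0.01 m/s); the arm keeps its last pose, push and grip.
It fails at once if the tall heel is pressed on the seat plate with more than 30 N, which would mark it (contact force between heel_tall and seat_pad above 30 N).
It fails at once if a low heel is moved on its pin by more than 8 mm (distance of any of heel_low_a, heel_low_b from where it was at the start of the episode above 0.008 m).
It also fails if it takes over 58 s, if anything falls off the work surface, if the arm or the gripper's body presses on something with over 40 N, if the wrist force passes 120 N, or if a joint passes its speed limit or range.

## Robot

A 6-joint arm with a two-finger parallel gripper is mounted at the origin on a cart in front of the work surface, level with it; the furniture and walls round the work are solid. World frame = base frame: x ahead of the robot, y to its left, z up, the work surface at z = 0. Lengths are in mm, angles in rad, forces in N, time in s.
With the tool pointing down it reaches from about 275 to 1000 mm from the base axis. Payload 8.4 kg.
Tool frame: the origin (TCP) lies midway between the tips of the shut fingers; the grasp point (between the pads) lies 19 mm behind it; z points along the fingers, y is the line along which they close (so a half turn about z gives the same grasp; the last joint's range is limited). The gripper opens to 85 mm and grips with 20 to 120 N. Pads are 22 mm wide; open, the fingers measure 114 mm over their backs; the gripper's body (76 mm by 85 mm) begins 54 mm behind the grasp point. The pads swing forward as they close: fully open they stand 13 mm farther back than shut.
Start: joints at [-1.197, 0.353, 1.633, -0, 1.155, -0.002], TCP at [229.384, -581.387, 203.281] pointing down, gripper open.
Joint ranges: [-2.63, 2.63], [-0.92, 2.1], [0.06, 2.66], [-1.3, 4.44], [0, 2.69], [-3.02, 3.02]. Speed limits (rad/s): [2.22, 2.22, 2.79, 3.14, 3.14, 3.14].

## Interface

Orientations are given as [roll, pitch, yaw] about the fixed x, y, z axes, in that order (R = Rz(yaw) Ry(pitch) Rx(roll)).
In Python, from rig import monitor, imaging, r gives the robot as it stands.
- The arm moves only by the tool drive_tool, never from a script. Its argument "plan" is a list of rows, each an object of numbers: "x", "y", "z": the shift along the tool's x, y, z in units of 50 mm (1.0 is 50 mm); "ax", "ay", "az": the turn, a rotation vector about the tool's x, y, z in units of 6 degrees (1.0 is 6 degrees); "hand": the finger opening in mm, from 0 to 85.4. In form: [{"x": .., "y": .., "z": .., "ax": .., "ay": .., "az": .., "hand": ..}, ...]. A call has 1 to 8 rows; each row is the pose to reach, as a shift and turn from the pose commanded when the call began, along the tool's axes at that moment; what a row does not reach only later rows make up. A row lasts 1/10 s, in which the tool goes at most 50 mm and 8.59 degrees, less where a joint would pass 70% of its speed; a pose out of reach is approached as far as the arm can. A call with a gripper value outside its range is refused whole. The fingers move at their own pace and stop on an object; "grip_force" is the grip in N (left out, the last holds). Time passes only in rows, so rows that repeat a pose let the fingers close. It gives the time, the measured TCP pose, the force, the opening and the grip force at its end, in the units of the state.
- monitor.sense(): the state, without advancing time (a new reading comes with each control period).
- imaging.grab_frame(name): name is "scene" or "top" or "wrist"; returns the picture (480x640x3 uint8, red, green, blue); there is no depth.
- imaging.camera_info(name): a dict with "mtx" (3x3 intrinsics, pixels), "dist" ([k1, k2, p1, p2, k3] as OpenCV has them; the pictures are not rectified), "R" (3x3) and "t" (3): a world point X has camera coordinates R X + t. Camera axes: x right, y down, z forward; pixel columns grow to the right and rows downward; lengths in mm; the calibration is good to about 2 mm. A picture is of the moment at which its call begins: read the wrist's pose just before it. camera_info takes no time and is no camera call; for the wrist camera it gives the pose at the moment of the call.
- r.sign_off(): hands the job in; it is judged then, once.
The state is a dict: "clock": time; "qpos": joint angles; "qvel": joint speeds; "joint_efforts": joint torques, N m; "eef_pos": TCP position; "tcp_rot": TCP orientation; "contact_force": force on the tool from outside, world axes, zero at the start; "wrist_torque": the same for the moment, N m; "opening": opening from 0.0 (shut) to 1.0 (fully open); "grasp_force": force on a finger pad.
Only numpy, scipy, OpenCV 4.12 (cv2) and the standard library are available. Lean on these libraries where they do the work, as an engineer would, in place of code of your own. Each camera call takes 0.05 s, during which the arm holds its last target. There are 200 camera calls.

## Working session

There is one attempt and no reset: what is moved stays moved. The work goes in short steps, Python scripts to look and compute and a tool call to move; the robot and the scene stay as the last step left them, time stands still between calls to the robot, and variables do not carry over. Pictures are saved under pics/ and viewed, at most 10 in all, crops included, and the job is handed in when it is done.

Besides the shell and the picture viewer there is one more tool, called as name(argument=value, ...), one argument or row to a line, values as JSON. drive_tool: Moves the arm, as the interface text tells. Its arguments: {"type":"object","properties":{"plan":{"type":"array","items":{"type":"object","properties":{"x":{"type":"number"},"y":{"type":"number"},"z":{"type":"number"},"ax":{"type":"number"},"ay":{"type":"number"},"az":{"type":"number"},"hand":{"type":"number"}}}},"grip_force":{"type":"number"}},"required":["plan"]}

```bash
mkdir -p pics
python3 - <<'E'
from rig import monitor, imaging, r
import cv2,numpy as np
for n in("scene","top"):
    f=imaging.grab_frame(n); cv2.imwrite(f"pics/{n}0.png",f[:,:,::-1])
    c=imaging.camera_info(n); print(n,np.round(c["mtx"],1).tolist(),c["dist"],np.round(c["R"],3).tolist(),np.round(c["t"],1).tolist())
print(monitor.sense())
E
```

```text
scene [[512.0, 0.0, 314.2], [0.0, 512.0, 243.8], [0.0, 0.0, 1.0]] [-0.09415302  0.          0.          0.          0.        ] [[-0.718, -0.696, -0.016], [-0.521, 0.553, -0.65], [0.461, -0.458, -0.76]] [401.5, 362.5, 770.0]
top [[532.9, 0.0, 316.4], [0.0, 532.9, 233.1], [0.0, 0.0, 1.0]] [-0.10989725  0.          0.          0.          0.        ] [[-0.013, -1.0, 0.023], [-0.998, 0.011, -0.066], [0.066, -0.024, -0.998]] [-20.4, 593.2, 1041.3]
{'clock': 0.1, 'qpos': array([-1.19741572e+00,  3.53561950e-01,  1.63406074e+00, -1.39620570e-05,
        1.15521694e+00, -2.38566525e-03]), 'qvel': array([-0.00284169, -0.00204494, -0.00181543,  0.00026256,  0.00039067,
        0.00051523]), 'joint_efforts': array([-3.96745054e-04, -6.06357551e+01, -3.42819858e+01,  6.57558104e-06,
        3.82112587e-03, -1.19716514e-06]), 'eef_pos': array([ 229.19923723, -580.95466485,  202.64694701]), 'tcp_rot': array([-3.14034566e+00,  9.79171612e-06,  3.75771923e-01]), 'contact_force': array([ 0.87372889, -0.18929205, -0.55076644]), 'wrist_torque': array([-0.01174375,  0.02107326,  0.04518626]), 'grasp_force': 0.0, 'opening': 0.9976449121275109}
```

View pics/top0.png

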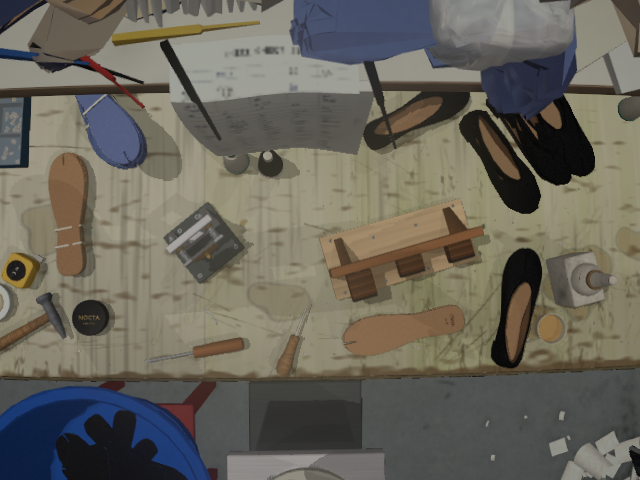

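View pics/scene0.png

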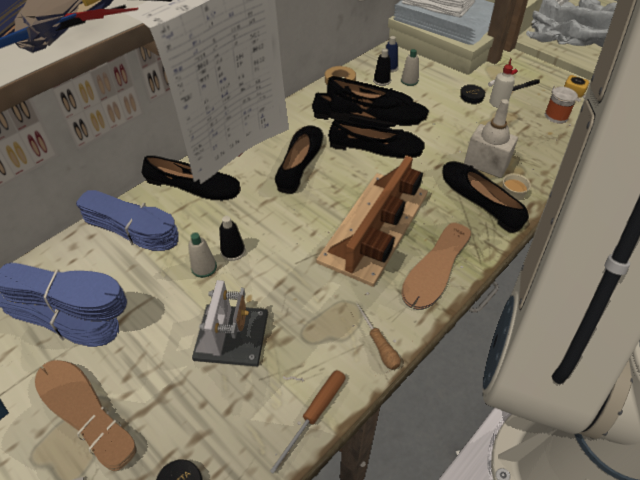

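Run:
```python
import cv2,numpy as np
f=cv2.imread("pics/top0.png")
a=cv2.resize(f[195:310,310:500],None,fx=4.2,fy=4.2,interpolation=cv2.INTER_CUBIC)
cv2.imwrite("pics/rack.png",a)
b=cv2.resize(f[195:290,155:255],None,fx=6,fy=6,interpolation=cv2.INTER_CUBIC)
cv2.imwrite("pics/fix.png",b)
```

```text
(no output)
```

View pics/rack.png

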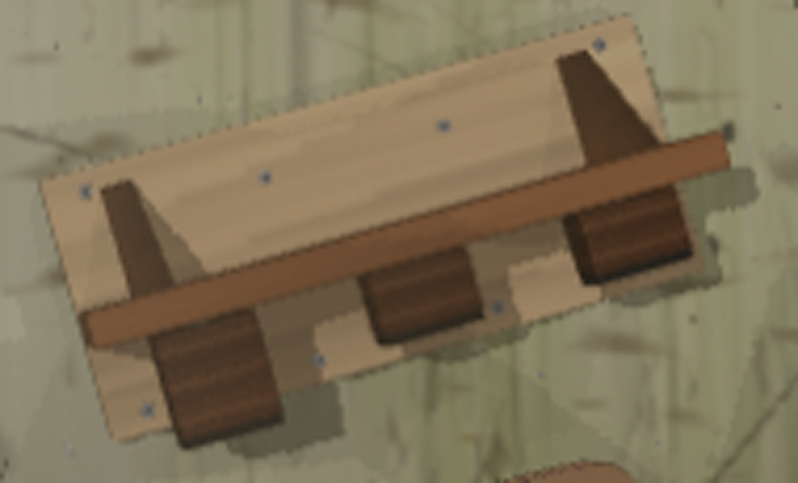

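View pics/fix.png

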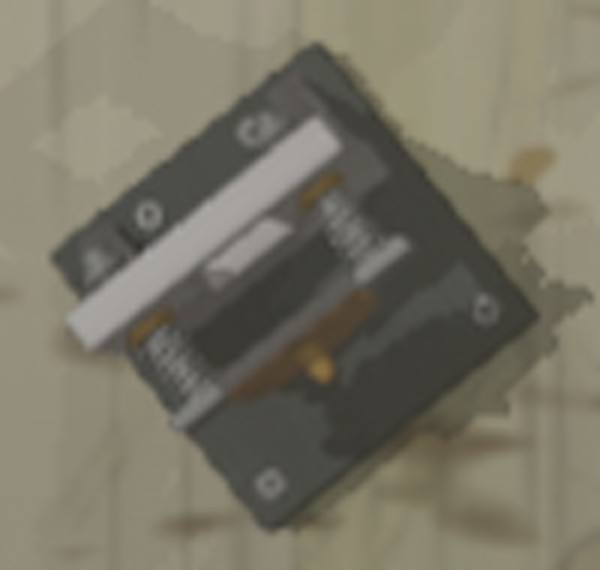

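```bash
cat > h.py <<'E'
from rig import monitor, imaging, r
import cv2,numpy as np
def ray(c,px):
    p=cv2.undistortPoints(np.array(px,float).reshape(-1,1,2),c["mtx"],np.array(c["dist"]))[:,0]
    R=np.array(c["R"]);o=-R.T@np.array(c["t"]).ravel()
    return o,(R.T@np.c_[p,np.ones(len(p))].T).T
def onz(c,px,z):
    o,d=ray(c,px); return o+d*((z-o[2])/d[:,2])[:,None]
E
python3 - <<'E'
from h import *
c=imaging.camera_info("top")
R=lambda p:np.array(p)/4.2+[310-.4,195-.4]
F=lambda p:np.array(p)/6+[155-.4,195-.4]
def show(n,p): print(n,np.round(p[:,:2],1).tolist())
def ang(v): return np.degrees(np.arctan2(v[1],v[0]))
b=onz(c,R([(88,347),(732,165),(80,313),(722,132)]),93);show("board",b)
print(np.linalg.norm(b[0]-b[1]),"yaw",ang(b[0]-b[1])-90, "front mid",b[:2].mean(0))
b2=onz(c,R([(40,182),(632,15),(115,440)]),14);show("base",b2);print(np.linalg.norm(b2[0]-b2[1]),ang(b2[0]-b2[1])-90,np.linalg.norm(b2[0]-b2[2]))
t=onz(c,R([(185,440),(283,415),(150,340),(258,310)]),86);show("tall",t);print(np.linalg.norm(t[0]-t[1]))
u=onz(c,F([(68,320),(93,350),(342,148),(318,115)]),107);show("upr",u);print(ang(u[1]-u[2])-90,ang(u[0]-u[3])-90,np.linalg.norm(u[1]-u[2]),np.linalg.norm(u[0]-u[1]))
g=onz(c,F([(318,42),(52,257),(270,530),(538,315)]),14);show("fb",g);print(ang(g[1]-g[0])-90,ang(g[2]-g[3])-90,[np.linalg.norm(g[i]-g[i-1]) for i in range(4)])
y=np.radians((ang(u[1]-u[2])+ang(g[1]-g[0])+ang(g[2]-g[3]))/3-90);ex=np.array([np.cos(y),np.sin(y)])
print("yaw",np.degrees(y),"orig from upr",u[1:3,:2].mean(0)-38*ex,"from base",g[:,:2].mean(0)-30*ex)
bt=onz(c,F([(322,372)]),85);show("bushtip",bt);print("orig from bush",bt[0,:2]+12*ex)
E
```

```text
board [[506.2, -50.7], [583.1, -341.9], [521.2, -47.4], [598.0, -337.8]]
301.1340721765336 yaw 14.795245540262528 front mid [ 544.64789231 -196.3131121    93.        ]
base [[583.6, -32.8], [661.5, -321.8], [460.6, -66.8]]
299.2342542398556 15.096016753283578 127.53722750851053
tall [[464.4, -93.5], [474.7, -137.3], [508.8, -78.6], [521.4, -126.9]]
44.97968603547072
upr [[563.1, 250.2], [553.9, 242.5], [614.7, 166.2], [624.9, 173.6]]
38.57573469790944 38.8935990134691 97.56458006942928 12.033848569439549
fb [[659.2, 190.5], [588.0, 279.9], [496.4, 206.5], [566.9, 116.9]]
38.527853118246185 38.19262886492771 [np.float64(118.05733744743029), np.float64(114.29704426002544), np.float64(117.39079780483283), np.float64(114.01255595082462)]
yaw 38.43207222702776 orig from upr [554.50760325 180.71581917] from base [554.1427814  179.79829889]
bushtip [[547.0, 176.3]]
orig from bush [556.40074978 183.71769351]
```

```bash
cat >> h.py <<'E'
from scipy.spatial.transform import Rotation as Ro
def go(x,y,z,yawdeg):
    s=monitor.sense();R0=Ro.from_euler("xyz",s["tcp_rot"])
    T=Ro.from_euler("xyz",[np.pi,0,np.radians(yawdeg)])
    d=R0.inv().apply(np.array([x,y,z])-s["eef_pos"])/50
    w=np.degrees((R0.inv()*T).as_rotvec())/6
    print("at",np.round(s["eef_pos"],1),np.round(np.degrees(s["tcp_rot"]),2),"t",s["clock"],"\nshift",np.round(d,3),"turn",np.round(w,3),"F",np.round(s["contact_force"],1),"grip",round(s["grasp_force"],1),"open",round(s["opening"],3))
E
python3 -c "
from h import *
go(493.7,-106.4,190,14.95)"
```

```text
at [ 229.2 -581.   202.6] [-179.93    0.     21.53] t 0.1 
shift [ 8.404 -6.887  0.261] turn [-1.200e-02  1.000e-03  1.097e+00] F [ 0.9 -0.2 -0.6] grip 0.0 open 0.998
```

drive_tool(
  plan=[
    {"x": 0.5, "y": -0.41},
    {"x": 1.1, "y": -0.9},
    {"x": 1.7, "y": -1.39},
    {"x": 2.3, "y": -1.88},
    {"x": 2.9, "y": -2.38},
    {"x": 3.5, "y": -2.87},
    {"x": 4.1, "y": -3.36},
    {"x": 4.7, "y": -3.85},
  ],
)

```text
invalid input
```

drive_tool(
  plan=[
    {"x": 0.6, "y": -0.5, "az": 0.2},
    {"x": 1.2, "y": -1.0, "az": 0.4, "z": 0.1},
    {"x": 1.8, "y": -1.5, "az": 0.7, "z": 0.2},
    {"x": 2.4, "y": -2.0, "az": 0.9, "z": 0.25},
    {"x": 3.0, "y": -2.5, "az": 1.1, "z": 0.26},
    {"x": 3.4, "y": -2.8, "az": 1.1, "z": 0.26},
    {"x": 3.7, "y": -3.04, "az": 1.1, "z": 0.26},
    {"x": 3.7, "y": -3.04, "az": 1.1, "z": 0.26},
  ],
)

```text
invalid input
```

```bash
python3 -c "
from h import *
c=imaging.camera_info('wrist')
f=imaging.grab_frame('wrist');cv2.imwrite('pics/w1.png',f[:,:,::-1])
go(493.7,-106.4,48,14.95)
import pickle;pickle.dump(c,open('w1.pkl','wb'))
for P in [(518.8,-99.7,86),(468.6,-113.1,86),(493.7,-106.4,86),(506.2,-50.7,93)]:
  print(cv2.projectPoints(np.array([P],float),cv2.Rodrigues(np.array(c['R']))[0],np.array(c['t'],float),c['mtx'],np.array(c['dist']))[0].ravel().round())
"
```

```text
at [ 229.2 -581.   202.7] [-179.94   -0.     21.53] t 0.15 
shift [ 8.404 -6.886  3.102] turn [-0.01   0.     1.097] F [-0.1 -0.1  0.3] grip 0.0 open 1.003
[256. 172.]
[ 48. -52.]
[138.  34.]
[512. 471.]
```

View pics/w1.png

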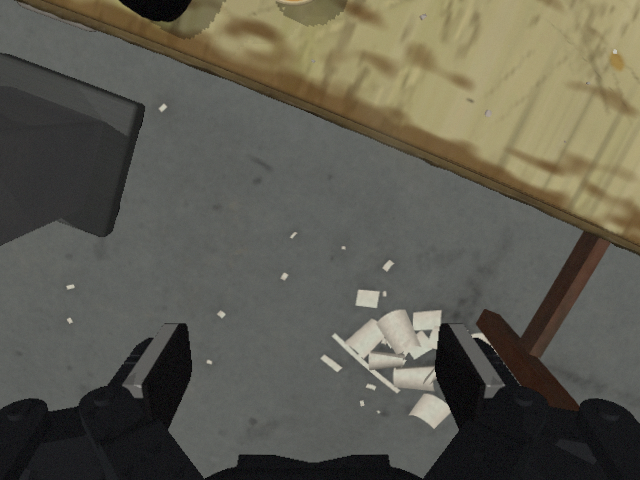

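The wrist picture was of the floor; the moves were refused, probably because every row needs all seven keys.

drive_tool(
  plan=[
    {"x": 0.5, "y": -0.41, "z": 0, "ax": 0, "ay": 0, "az": 0, "hand": 85},
    {"x": 1.1, "y": -0.9, "z": 0, "ax": 0, "ay": 0, "az": 0, "hand": 85},
    {"x": 1.7, "y": -1.39, "z": 0, "ax": 0, "ay": 0, "az": 0, "hand": 85},
    {"x": 2.3, "y": -1.88, "z": 0, "ax": 0, "ay": 0, "az": 0, "hand": 85},
    {"x": 2.9, "y": -2.38, "z": 0, "ax": 0, "ay": 0, "az": 0, "hand": 85},
    {"x": 3.5, "y": -2.87, "z": 0, "ax": 0, "ay": 0, "az": 0, "hand": 85},
    {"x": 4.1, "y": -3.36, "z": 0, "ax": 0, "ay": 0, "az": 0, "hand": 85},
    {"x": 4.7, "y": -3.85, "z": 0, "ax": 0, "ay": 0, "az": 0, "hand": 85},
  ],
)

```text
clock: 0.95
eef_pos: [377.7, -314.6, 203.2]
tcp_rot: [-3.141, 0.0, 0.376]
contact_force: [-0.1, -0.5, -0.1]
opening: 0.998
grasp_force: 0.0
```

drive_tool(
  plan=[
    {"x": 0.6, "y": -0.5, "z": 0, "ax": 0, "ay": 0, "az": 0.2, "hand": 85},
    {"x": 1.2, "y": -1.0, "z": 0.1, "ax": 0, "ay": 0, "az": 0.4, "hand": 85},
    {"x": 1.8, "y": -1.5, "z": 0.2, "ax": 0, "ay": 0, "az": 0.7, "hand": 85},
    {"x": 2.4, "y": -2.0, "z": 0.26, "ax": 0, "ay": 0, "az": 0.9, "hand": 85},
    {"x": 3.0, "y": -2.5, "z": 0.26, "ax": 0, "ay": 0, "az": 1.1, "hand": 85},
    {"x": 3.4, "y": -2.8, "z": 0.26, "ax": 0, "ay": 0, "az": 1.1, "hand": 85},
    {"x": 3.7, "y": -3.04, "z": 0.26, "ax": 0, "ay": 0, "az": 1.1, "hand": 85},
    {"x": 3.7, "y": -3.04, "z": 0.26, "ax": 0, "ay": 0, "az": 1.1, "hand": 85},
  ],
)

```text
clock: 1.75
eef_pos: [494.5, -105.0, 190.1]
tcp_rot: [-3.141, -0.0, 0.263]
contact_force: [0.8, -0.7, 0.2]
opening: 0.993
grasp_force: 0.0
```

drive_tool(
  plan=[
    {"x": 0, "y": 0, "z": 0, "ax": 0, "ay": 0, "az": 0, "hand": 85},
    {"x": 0, "y": 0, "z": 0, "ax": 0, "ay": 0, "az": 0, "hand": 85},
  ],
)

```text
clock: 1.95
eef_pos: [493.1, -107.4, 190.2]
tcp_rot: [3.142, 0.0, 0.26]
contact_force: [0.9, 0.5, 0.4]
opening: 0.999
grasp_force: 0.0
```

```bash
python3 -c "
from h import *
c=imaging.camera_info('wrist')
f=imaging.grab_frame('wrist');cv2.imwrite('pics/w2.png',f[:,:,::-1])
go(493.7,-106.4,48,14.95)
import pickle;pickle.dump(c,open('w2.pkl','wb'))
for P in [(518.8,-99.7,86),(468.6,-113.1,86),(493.7,-106.4,86),(506.2,-50.7,93)]:
  print(cv2.projectPoints(np.array([P],float),cv2.Rodrigues(np.array(c['R']))[0],np.array(c['t'],float),c['mtx'],np.array(c['dist']))[0].ravel().round())
"
```

```text
at [ 493.1 -107.6  190.2] [1.800e+02 2.000e-02 1.488e+01] t 2.0 
shift [ 0.019 -0.019  2.844] turn [ 0.     0.004 -0.011] F [ 0.3  0.3 -0.5] grip 0.0 open 0.996
[313. 191.]
[313. 267.]
[313. 230.]
[232. 193.]
```

View pics/w2.png

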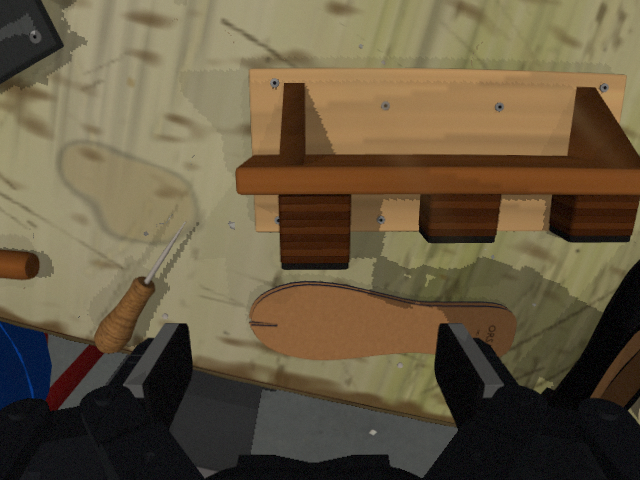

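The tall heel lies at columns 280–350, rows 193–268, within 2 px of the prediction, and the board is level in the picture. I will go straight down and grip.

drive_tool(
  plan=[
    {"x": 0, "y": 0, "z": 0.6, "ax": 0, "ay": 0, "az": 0, "hand": 85},
    {"x": 0, "y": 0, "z": 1.2, "ax": 0, "ay": 0, "az": 0, "hand": 85},
    {"x": 0, "y": 0, "z": 1.7, "ax": 0, "ay": 0, "az": 0, "hand": 85},
    {"x": 0, "y": 0, "z": 2.1, "ax": 0, "ay": 0, "az": 0, "hand": 85},
    {"x": 0, "y": 0, "z": 2.5, "ax": 0, "ay": 0, "az": 0, "hand": 85},
    {"x": 0, "y": 0, "z": 2.75, "ax": 0, "ay": 0, "az": 0, "hand": 85},
    {"x": 0, "y": 0, "z": 2.84, "ax": 0, "ay": 0, "az": 0, "hand": 85},
    {"x": 0, "y": 0, "z": 2.84, "ax": 0, "ay": 0, "az": 0, "hand": 85},
  ],
)

```text
clock: 2.8
eef_pos: [493.4, -107.1, 48.1]
tcp_rot: [-3.141, 0.001, 0.26]
contact_force: [0.3, -0.8, 0.7]
opening: 0.992
grasp_force: 0.0
```

drive_tool(
  plan=[
    {"x": 0, "y": 0, "z": 0, "ax": 0, "ay": 0, "az": 0, "hand": 60},
    {"x": 0, "y": 0, "z": 0, "ax": 0, "ay": 0, "az": 0, "hand": 52},
    {"x": 0, "y": 0, "z": 0, "ax": 0, "ay": 0, "az": 0, "hand": 50},
    {"x": 0, "y": 0, "z": 0, "ax": 0, "ay": 0, "az": 0, "hand": 46},
    {"x": 0, "y": 0, "z": 0, "ax": 0, "ay": 0, "az": 0, "hand": 40},
    {"x": 0, "y": 0, "z": 0, "ax": 0, "ay": 0, "az": 0, "hand": 30},
    {"x": 0, "y": 0, "z": 0, "ax": 0, "ay": 0, "az": 0, "hand": 30},
    {"x": 0, "y": 0, "z": 0, "ax": 0, "ay": 0, "az": 0, "hand": 30},
  ],
  grip_force=80,
)

```text
clock: 3.6
eef_pos: [494.3, -107.0, 49.4]
tcp_rot: [3.141, -0.001, 0.261]
contact_force: [-2.7, -0.6, 10.5]
opening: 0.529
grasp_force: 79.9
```

drive_tool(
  plan=[
    {"x": -0.04, "y": 0, "z": -0.02, "ax": 0, "ay": 0, "az": 0, "hand": 30},
    {"x": -0.1, "y": 0, "z": -0.02, "ax": 0, "ay": 0, "az": 0, "hand": 30},
    {"x": -0.2, "y": 0, "z": -0.02, "ax": 0, "ay": 0, "az": 0, "hand": 30},
    {"x": -0.35, "y": 0, "z": -0.02, "ax": 0, "ay": 0, "az": 0, "hand": 30},
    {"x": -0.5, "y": 0, "z": -0.02, "ax": 0, "ay": 0, "az": 0, "hand": 30},
    {"x": -0.7, "y": 0, "z": -0.02, "ax": 0, "ay": 0, "az": 0, "hand": 30},
    {"x": -0.9, "y": 0, "z": -0.02, "ax": 0, "ay": 0, "az": 0, "hand": 30},
    {"x": -1.0, "y": 0, "z": -0.02, "ax": 0, "ay": 0, "az": 0, "hand": 30},
  ],
)

```text
clock: 4.4
eef_pos: [443.6, -119.7, 49.1]
tcp_rot: [-3.141, 0.001, 0.26]
contact_force: [0.7, -0.2, -1.3]
opening: 0.524
grasp_force: 82.2
```

drive_tool(
  plan=[
    {"x": 0, "y": 0, "z": 0, "ax": 0, "ay": 0, "az": 0, "hand": 30},
    {"x": 0, "y": 0, "z": 0, "ax": 0, "ay": 0, "az": 0, "hand": 30},
    {"x": 0, "y": 0, "z": 0, "ax": 0, "ay": 0, "az": 0, "hand": 30},
  ],
)

```text
clock: 4.7
eef_pos: [445.8, -119.7, 49.4]
tcp_rot: [3.141, -0.001, 0.261]
contact_force: [-0.4, 0.1, -0.4]
opening: 0.523
grasp_force: 82.2
```

```bash
python3 -c "
from h import *
f=imaging.grab_frame('top');cv2.imwrite('pics/t3.png',f[:,:,::-1])
g=imaging.grab_frame('wrist');s=imaging.grab_frame('scene')
cv2.imwrite('pics/mix.png',np.vstack([np.hstack([cv2.resize(g,(400,300)),cv2.resize(f[190:320,300:473],(400,300))]),np.hstack([cv2.resize(s[140:290,300:500],(400,300)),cv2.resize(s,(400,300))])])[:,:,::-1])
cv2.imwrite('pics/s3.png',s[:,:,::-1])
go(555,181,150,38.5)
"
```

```text
at [ 445.6 -119.6   49.3] [ 1.800e+02 -1.000e-02  1.494e+01] t 4.85 
shift [ 3.664 -5.245 -2.014] turn [ 1.000e-03 -1.000e-03 -3.926e+00] F [-0.4  0.4 -0.2] grip 82.2 open 0.524
```

View pics/mix.png

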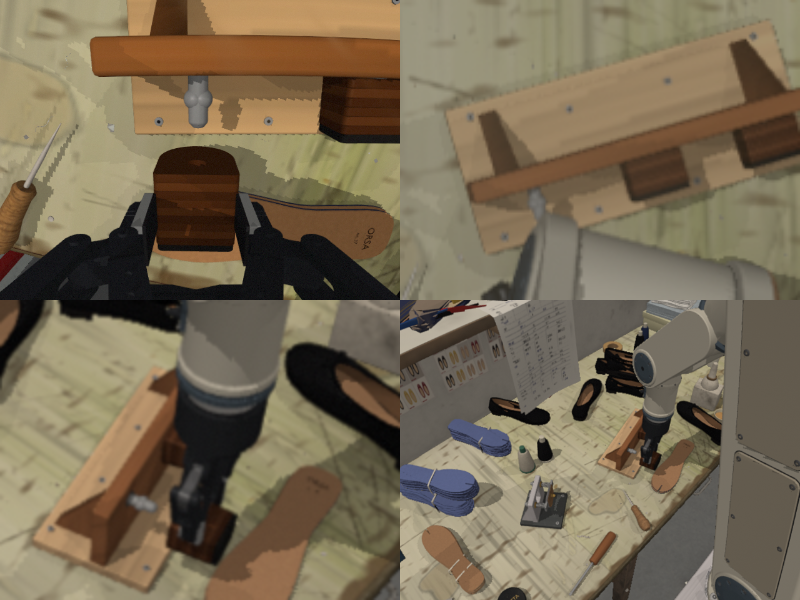

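The tall heel is off the pin, sitting square in the fingers, and the low heels are still in place. Next I will go to a pre-fit pose in front of the bush.

```bash
python3 -c "
from h import *
go(499.4,136.8,110,38.5)
"
```

```text
at [ 445.6 -119.6   49.3] [ 1.800e+02 -1.000e-02  1.494e+01] t 4.85 
shift [ 2.362 -4.677 -1.214] turn [ 1.000e-03 -1.000e-03 -3.926e+00] F [-0.4  0.4 -0.2] grip 82.2 open 0.524
```

drive_tool(
  plan=[
    {"x": 0, "y": 0, "z": -0.5, "ax": 0, "ay": 0, "az": 0, "hand": 30},
    {"x": 0, "y": 0, "z": -1.1, "ax": 0, "ay": 0, "az": 0, "hand": 30},
    {"x": 0, "y": 0, "z": -1.6, "ax": 0, "ay": 0, "az": 0, "hand": 30},
    {"x": 0, "y": 0, "z": -1.9, "ax": 0, "ay": 0, "az": 0, "hand": 30},
    {"x": 0, "y": 0, "z": -1.9, "ax": 0, "ay": 0, "az": 0, "hand": 30},
  ],
)

```text
clock: 5.35
eef_pos: [446.9, -120.0, 146.2]
tcp_rot: [3.14, -0.003, 0.261]
contact_force: [0.0, -0.3, -0.2]
opening: 0.527
grasp_force: 82.3
```

drive_tool(
  plan=[
    {"x": 0.15, "y": -0.3, "z": 0, "ax": 0, "ay": 0, "az": -0.2, "hand": 30},
    {"x": 0.45, "y": -0.9, "z": 0, "ax": 0, "ay": 0, "az": -0.7, "hand": 30},
    {"x": 0.8, "y": -1.6, "z": 0, "ax": 0, "ay": 0, "az": -1.3, "hand": 30},
    {"x": 1.15, "y": -2.3, "z": 0, "ax": 0, "ay": 0, "az": -1.9, "hand": 30},
    {"x": 1.5, "y": -3.0, "z": 0.1, "ax": 0, "ay": 0, "az": -2.5, "hand": 30},
    {"x": 1.85, "y": -3.65, "z": 0.2, "ax": 0, "ay": 0, "az": -3.1, "hand": 30},
    {"x": 2.15, "y": -4.25, "z": 0.4, "ax": 0, "ay": 0, "az": -3.6, "hand": 30},
    {"x": 2.36, "y": -4.68, "z": 0.6, "ax": 0, "ay": 0, "az": -3.93, "hand": 30},
  ],
)

```text
clock: 6.15
eef_pos: [498.9, 138.9, 112.8]
tcp_rot: [-3.141, 0.0, 0.675]
contact_force: [0.3, -0.5, -0.7]
opening: 0.521
grasp_force: 82.3
```

drive_tool(
  plan=[
    {"x": 0, "y": 0, "z": 0, "ax": 0, "ay": 0, "az": 0, "hand": 30},
    {"x": 0, "y": 0, "z": 0, "ax": 0, "ay": 0, "az": 0, "hand": 30},
    {"x": 0, "y": 0, "z": 0, "ax": 0, "ay": 0, "az": 0, "hand": 30},
    {"x": 0, "y": 0, "z": 0, "ax": 0, "ay": 0, "az": 0, "hand": 30},
  ],
)

```text
clock: 6.55
eef_pos: [499.0, 135.9, 114.4]
tcp_rot: [3.141, -0.0, 0.671]
contact_force: [-0.8, -0.7, -0.1]
opening: 0.523
grasp_force: 82.2
```

```bash
python3 -c "
from h import *
import pickle
c=imaging.camera_info('wrist');pickle.dump(c,open('w4.pkl','wb'))
g=imaging.grab_frame('wrist');cv2.imwrite('pics/w4.png',g[:,:,::-1])
go(499.4,136.8,64.4,38.5)
y=np.radians(38.5);ex=np.array([np.cos(y),np.sin(y),0]);ey=np.array([-np.sin(y),np.cos(y),0]);o=np.array([555,181,0])
P=lambda a,b,z:o+a*ex+b*ey+[0,0,z]
for n,p in dict(tip=P(-12,0,85),root=P(0,0,85),platetop=P(0,0,103),upL=P(38,50,107),upR=P(38,-50,107),baseL=P(-30,58,14),baseR=P(-30,-58,14)).items():
  print(n,cv2.projectPoints(p[None],cv2.Rodrigues(np.array(c['R']))[0],np.array(c['t'],float),c['mtx'],np.array(c['dist']))[0].ravel().round(1))
"
```

```text
at [499.1 136.  114.5] [ 1.7999e+02 -2.0000e-02  3.8430e+01] t 6.6 
shift [ 0.015 -0.009  1.002] turn [ 0.002 -0.003 -0.012] F [-0.1  0.8 -0.6] grip 82.2 open 0.523
tip [313.6 150.1]
root [313.6 123.1]
platetop [313.6 124.4]
upL [182.5  24.4]
upR [444.6  24.1]
baseL [221.  169.2]
baseR [405.6 169. ]
```

View pics/w4.png

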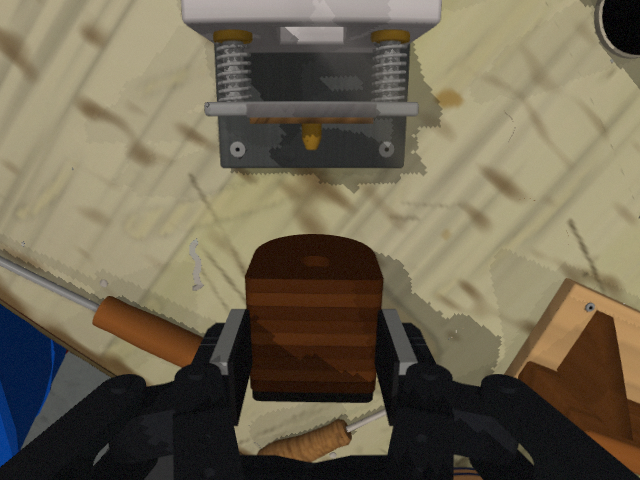

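The bush tip is at (311.5, 150), against a prediction of (313.6, 150.1). The heel's seat corners are at (247, 275) and (383, 275), and its bore is at (317, 261). So the heel needs a shift of about 1.8 mm towards tool −y; next I check its height in the grip.

```bash
python3 -c "
from h import *
import pickle
c=pickle.load(open('w4.pkl','rb'))
y=np.radians(38.43);ex=np.array([np.cos(y),np.sin(y),0]);ey=np.array([-np.sin(y),np.cos(y),0]);T=np.array([499.1,136,114.5])
px=[(247,275),(383,275),(251,392),(375,392),(315,275)]
for dz in(32,34,36.6,39):
  p=onz(c,px,T[2]+dz);q=p-T
  print(dz,'w',np.linalg.norm(p[0]-p[1]).round(1),np.linalg.norm(p[2]-p[3]).round(1),'x',(q@ex).round(1),'y',(q@ey).round(1))
o,d=ray(c,[(317,261)])
for X in(22,24,26,28):
  t=(X-(o-T)@ex)/(d[0]@ex);q=o+d[0]*t-T;print('bore at x',X,'y',round(q@ey,1),'dz',round(q[2],1))
"
```

```text
32 w 46.9 47.4 x [ 23.1  23.  -25.1 -25.1  23.1] y [ 23.6 -23.3  24.5 -22.9   0.1]
34 w 46.2 46.7 x [ 23.9  23.8 -23.6 -23.6  23.9] y [ 23.2 -23.   24.2 -22.6   0.1]
36.6 w 45.3 45.8 x [ 24.9  24.9 -21.6 -21.7  24.9] y [ 22.8 -22.5  23.7 -22.1   0.1]
39 w 44.5 45.0 x [ 25.8  25.8 -19.8 -19.9  25.9] y [ 22.4 -22.1  23.3 -21.7   0.2]
bore at x 22 y -0.7 dz 14.8
bore at x 24 y -0.7 dz 20.3
bore at x 26 y -0.6 dz 25.9
bore at x 28 y -0.6 dz 31.5
```

drive_tool(
  plan=[
    {"x": 0, "y": -0.026, "z": 0.3, "ax": 0, "ay": 0, "az": 0, "hand": 30},
    {"x": 0, "y": -0.026, "z": 0.7, "ax": 0, "ay": 0, "az": 0, "hand": 30},
    {"x": 0, "y": -0.026, "z": 1.0, "ax": 0, "ay": 0, "az": 0, "hand": 30},
    {"x": 0.2, "y": -0.026, "z": 1.0, "ax": 0, "ay": 0, "az": 0, "hand": 30},
    {"x": 0.4, "y": -0.026, "z": 1.0, "ax": 0, "ay": 0, "az": 0, "hand": 30},
    {"x": 0.5, "y": -0.026, "z": 1.0, "ax": 0, "ay": 0, "az": 0, "hand": 30},
    {"x": 0.5, "y": -0.026, "z": 1.0, "ax": 0, "ay": 0, "az": 0, "hand": 30},
    {"x": 0.5, "y": -0.026, "z": 1.0, "ax": 0, "ay": 0, "az": 0, "hand": 30},
  ],
)

```text
clock: 7.4
eef_pos: [518.1, 153.6, 64.8]
tcp_rot: [3.141, -0.001, 0.672]
contact_force: [0.0, 0.2, -0.5]
opening: 0.528
grasp_force: 82.2
```

```bash
python3 -c "
from h import *
import pickle
c=imaging.camera_info('wrist');pickle.dump(c,open('w5.pkl','wb'))
g=imaging.grab_frame('wrist');s=imaging.grab_frame('scene')
go(555,181,64.4,38.5)
cv2.imwrite('pics/m5.png',np.vstack([cv2.resize(g[80:300,170:463],(800,600))[100:500,:],cv2.resize(s[280:360,200:360],(800,400))])[:800,:,::-1][::1])
a=cv2.resize(g[100:300,190:457],(400,300),interpolation=cv2.INTER_CUBIC);b=cv2.resize(s[275:365,190:310],(400,300),interpolation=cv2.INTER_CUBIC)
cv2.imwrite('pics/m5.png',np.hstack([a,b])[:,:,::-1])
"
```

```text
at [517.7 153.4  64.5] [180.    -0.    38.52] t 7.5 
shift [0.928 0.033 0.003] turn [ 0.001 -0.001  0.003] F [-1.  -0.6 -0.6] grip 82.2 open 0.527
```

View pics/m5.png

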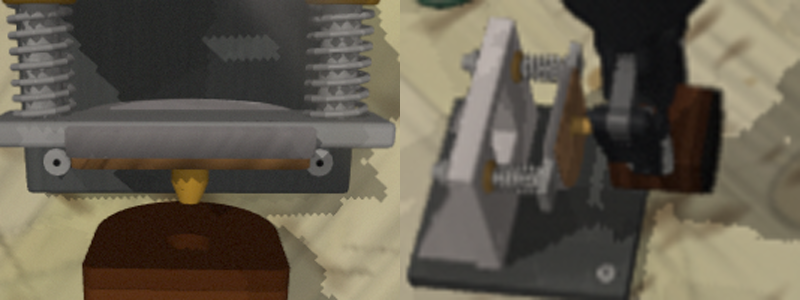

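The bush tip and the bore line up to within about 1 mm: columns 190 and 188 in the left crop. Now I will advance onto the bush.

drive_tool(
  plan=[
    {"x": 0.08, "y": 0.01, "z": 0, "ax": 0, "ay": 0, "az": 0, "hand": 30},
    {"x": 0.16, "y": 0.01, "z": 0, "ax": 0, "ay": 0, "az": 0, "hand": 30},
    {"x": 0.24, "y": 0.01, "z": 0, "ax": 0, "ay": 0, "az": 0, "hand": 30},
    {"x": 0.32, "y": 0.01, "z": 0, "ax": 0, "ay": 0, "az": 0, "hand": 30},
    {"x": 0.38, "y": 0.01, "z": 0, "ax": 0, "ay": 0, "az": 0, "hand": 30},
    {"x": 0.38, "y": 0.01, "z": 0, "ax": 0, "ay": 0, "az": 0, "hand": 30},
    {"x": 0.38, "y": 0.01, "z": 0, "ax": 0, "ay": 0, "az": 0, "hand": 30},
  ],
)

```text
clock: 8.2
eef_pos: [532.9, 164.9, 64.2]
tcp_rot: [-3.142, 0.0, 0.672]
contact_force: [0.6, -0.1, -1.6]
opening: 0.526
grasp_force: 82.2
```

drive_tool(
  plan=[
    {"x": 0.03, "y": 0, "z": 0, "ax": 0, "ay": 0, "az": 0, "hand": 30},
    {"x": 0.06, "y": 0, "z": 0, "ax": 0, "ay": 0, "az": 0, "hand": 30},
    {"x": 0.09, "y": 0, "z": 0, "ax": 0, "ay": 0, "az": 0, "hand": 30},
    {"x": 0.1, "y": 0, "z": 0, "ax": 0, "ay": 0, "az": 0, "hand": 30},
    {"x": 0.1, "y": 0, "z": 0, "ax": 0, "ay": 0, "az": 0, "hand": 30},
  ],
)

```text
clock: 8.7
eef_pos: [536.3, 167.7, 64.1]
tcp_rot: [-3.141, 0.001, 0.672]
contact_force: [-1.9, -2.5, 1.4]
opening: 0.526
grasp_force: 82.5
```

drive_tool(
  plan=[
    {"x": 0.02, "y": 0, "z": 0, "ax": 0, "ay": 0, "az": 0, "hand": 30},
    {"x": 0.04, "y": 0, "z": 0, "ax": 0, "ay": 0, "az": 0, "hand": 30},
    {"x": 0.06, "y": 0, "z": 0, "ax": 0, "ay": 0, "az": 0, "hand": 30},
    {"x": 0.08, "y": 0, "z": 0, "ax": 0, "ay": 0, "az": 0, "hand": 30},
    {"x": 0.1, "y": 0, "z": 0, "ax": 0, "ay": 0, "az": 0, "hand": 30},
    {"x": 0.1, "y": 0, "z": 0, "ax": 0, "ay": 0, "az": 0, "hand": 30},
    {"x": 0.1, "y": 0, "z": 0, "ax": 0, "ay": 0, "az": 0, "hand": 30},
  ],
)

```text
clock: 9.4
eef_pos: [539.4, 170.1, 63.9]
tcp_rot: [-3.141, 0.003, 0.673]
contact_force: [-5.3, -6.1, 2.6]
opening: 0.529
grasp_force: 82.8
```

```bash
python3 -c "
from h import *
ex=np.array([np.cos(.672),np.sin(.672),0])
for i in range(4):
  s=monitor.sense();print(s['contact_force'].round(1),s['contact_force']@ex,s['wrist_torque'].round(2),(s['eef_pos']-[555,181,0])@ex)
  g=imaging.grab_frame('wrist')
"
```

```text
[-5.3 -6.1  2.6] -7.921757728300404 [-1.16  1.1   0.09] -19.011560090760632
[-5.7 -6.1  3.7] -8.247397449511004 [-1.19  1.11  0.16] -19.034369252016823
[-5.7 -6.3  4. ] -8.357653111988993 [-1.22  1.18  0.07] -19.032137573782226
[-4.9 -6.9  2.5] -8.112457379181109 [-1.22  1.06  0.1 ] -19.044554848716334
```

drive_tool(
  plan=[
    {"x": 0.02, "y": 0, "z": -0.01, "ax": 0, "ay": 0, "az": 0, "hand": 30},
    {"x": 0.04, "y": 0, "z": -0.01, "ax": 0, "ay": 0, "az": 0, "hand": 30},
    {"x": 0.06, "y": 0, "z": -0.01, "ax": 0, "ay": 0, "az": 0, "hand": 30},
    {"x": 0.075, "y": 0, "z": -0.01, "ax": 0, "ay": 0, "az": 0, "hand": 30},
    {"x": 0.075, "y": 0, "z": -0.01, "ax": 0, "ay": 0, "az": 0, "hand": 30},
    {"x": 0.075, "y": 0, "z": -0.01, "ax": 0, "ay": 0, "az": 0, "hand": 30},
    {"x": 0.075, "y": 0, "z": -0.01, "ax": 0, "ay": 0, "az": 0, "hand": 30},
  ],
)

```text
clock: 10.3
eef_pos: [541.2, 171.6, 64.0]
tcp_rot: [-3.141, 0.006, 0.673]
contact_force: [-7.1, -9.6, 2.8]
opening: 0.526
grasp_force: 82.8
```

```bash
python3 -c "
from h import *
ex=np.array([np.cos(.672),np.sin(.672),0])
for i in range(5):
  s=monitor.sense();print(s['contact_force'].round(1),s['contact_force']@ex,s['wrist_torque'].round(2),s['tcp_rot'].round(4),s['eef_pos'][2],(s['eef_pos']-[555,181,0])@ex)
  g=imaging.grab_frame('wrist')
s=imaging.grab_frame('scene')
a=cv2.resize(g[60:300,160:480],(400,300),interpolation=cv2.INTER_CUBIC);b=cv2.resize(s[275:365,190:310],(400,300),interpolation=cv2.INTER_CUBIC)
cv2.imwrite('pics/m6.png',np.hstack([a,b])[:,:,::-1])
"
```

```text
[-7.1 -9.6  2.8] -11.58006612824822 [-1.74  1.42  0.17] [-3.1409  0.0059  0.673 ] 63.976917952257615 -16.640147513424097
[ -7.4 -10.    3.1] -12.000611850372955 [-1.78  1.42  0.16] [-3.1409  0.0059  0.6729] 64.00056316522854 -16.62916476260857
[-6.5 -9.2  3.3] -10.821610341378559 [-1.74  1.41  0.11] [-3.1409  0.0059  0.6729] 63.98479631436246 -16.64343073010086
[ -7.8 -10.5   3.9] -12.638261373468687 [-1.72  1.48  0.12] [-3.1409  0.0059  0.6729] 64.00165172274771 -16.625102434011584
[-7.8 -9.8  3.2] -12.218925018125821 [-1.78  1.46  0.15] [-3.1409  0.0058  0.6729] 64.01058094289313 -16.607902176037754
```

View pics/m6.png

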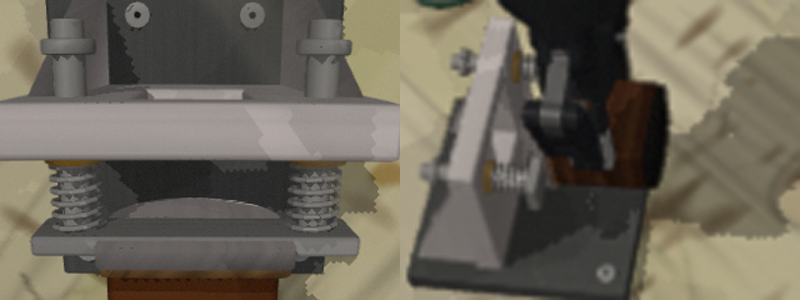

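The seat is flat against the cork, the plate is pushed back about 6 mm, the force is steady at about 12 N, and the bush is inside the bore. Handing in.

```bash
python3 -c "
from rig import r
print(r.sign_off())"
```

```text
the job is handed in; nothing more can be done
None
```

I pulled the tall heel off its pin, fitted its bore over the guide bush and handed in with it still gripped and pressed on the seat plate at about 12 N. The plate stands back about 6 mm by my estimate, the low heels looked undisturbed when I last checked, and the hand-in gave no verdict.

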